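# Park the lens case in its corner dock and close the keeper

## Robot

A 7-joint arm with a two-finger parallel gripper is mounted at the origin on the work surface. World frame = base frame: x ahead of the robot, y to its left, z up, the work surface at z = 0. Lengths are in m, angles in rad, forces in N, time in s.
With the tool pointing down it reaches from about 0.35 to 0.9 m from the base axis. Payload 8.1 kg.
Tool frame: the origin (TCP) lies at the very end of the fingers, on their centre line; the grasp point (between the pads) lies 19 mm behind it; z points along the fingers, y is the line along which they close (so a half turn about z gives the same grasp; the last joint's range is limited). The gripper opens to 92 mm and grips with 3 to 60 N. Pads are 19 mm wide; open, the fingers measure 130 mm over their backs; the gripper's body (75 mm by 190 mm) begins 47 mm behind the grasp point.
Start: joints at [-1.254, 0.434, 0.025, 1.573, -0.012, 1.134, -0.075], TCP at [0.255, 0.571, 0.227] pointing down, gripper open.
Joint ranges: [-2.62, 2.62], [-0.44, 2.09], [-1.27, 1.32], [0.08, 2.57], [-1.32, 4.46], [0.12, 2], [-2.74, 2.74]. Speed limits (rad/s): [2.22, 2.22, 3.01, 3.01, 3.14, 3.14, 3.14].

## Interface

Orientations are given as a rotation vector (axis times angle).
In Python, from cell import arm gives the robot as it stands.
- The arm moves only by the tool carry_out, never from a script. Its argument "commands" is a list of rows, each a list of 7 numbers: the opening, from 0 (shut) to 1 (fully open), then the shift along the tool's x, y, z each as a share of 0.025 m, from -1 to 1, then the turn, a rotation vector about the tool's x, y, z each as a share of 0.1 rad, from -1 to 1. A call has 1 to 8 rows; each row shifts and turns the commanded pose from where the row before left it, along the tool's axes as they then stand; what a row does not reach is not made up. A row lasts 1/10 s, in which the tool goes at most 50 mm and 8.59 degrees, less where a joint would pass 70% of its speed; a pose out of reach is approached as far as the arm can. A call with a number of a shift or a turn outside -1 to 1 is refused whole. A call with a gripper value outside its range is refused whole. The fingers move at their own pace and stop on an object; "squeeze" is the grip in N (left out, the last holds). Time passes only in rows, so rows that do not move let the fingers close. It gives the time, the measured TCP pose, the force, the opening and the grip force at its end, in the units of the state.
- arm.observe(): the state, without advancing time (a new reading comes with each control period).
- arm.get_image(name): name is "side" or "top" or "wrist"; returns a dict with "pixels" (420x560x3 uint8, red, green, blue), "range_z" (420x560 float32, m along the optical axis (not along the pixel's ray), 0 where there is no reading), "mtx" (3x3 intrinsics, pixels), "R" (3x3) and "t" (3): a world point X has camera coordinates R X + t; the wrist camera has in their place "tool_from_camera" (4x4, takes a point from camera to tool coordinates, whose origin is the TCP and whose axes are the flange's). Camera axes: x right, y down, z forward; pixel columns grow to the right and rows downward; lengths in m; the calibration is good to about 2 mm. A picture is of the moment at which its call begins: read the wrist's pose just before it.
- arm.sign_off(): hands the job in; it is judged then, once.
The state is a dict: "clock": time; "joints": joint angles; "dq": joint speeds; "joint_efforts": joint torques, N m; "position": TCP position; "ee_rot": TCP orientation; "force": force on the tool from outside, world axes, zero at the start; "ft_torque": the same for the moment, N m; "width": opening from 0.0 (shut) to 1.0 (fully open); "gripper_force": force on a finger pad.
Only numpy, scipy, OpenCV 4.12 (cv2) and the standard library are available. Lean on these libraries where they do the work, as an engineer would, in place of code of your own. Each camera call takes 0.05 s, during which the arm holds its last target. There are 200 camera calls.

## Task

Put the large lens case away in its corner on the desk: push it along the desk top until it sits flush against both the long back fence and the short end fence, then push the hinged keeper bar round until it is fully shut along the side of the case nearest you. Only push: do not lift or tip the case and keep your fingers off its carrying handle. Leave everything else on the desk where it stands.

Things in the scene. Friction and masses are not known exactly. Their poses are not given: they have to be found in the camera images.
- lens_case: large loose case: black plastic, aluminium seam and corner plates, bail handle on top; 130 mm along its y, 90 mm along its x, 38 mm high plus handle, 0.3 to 0.6 kg. Origin: centre of its underside. Starts within 0.35 rad of the world axes. Parked, a long side (either) is against the back fence, its axes are parallel to the dock's and its origin is at x = -45, y = -65 mm in the dock's frame.
- lens_case_handle: the steel bail handle fixed on top of the large case, a bar 64 mm long along the case's y over its middle, rising 24 mm above the lid (62 mm above the desk). Not to be touched with the fingers. Origin: centre of the lid's top.
- dock: fixed aluminium corner: two fences 22 mm high, 14 mm thick, no floor. Origin: their inner corner at desk level; turned up to 0.12 rad. Back fence: inner face is the plane x = 0, from y = 0 to -250 mm (to the robot's right). End fence: inner face is the plane y = 0, from x = 0 to -86 mm (towards the robot). The case belongs at x < 0, y < 0.
- keeper (a joint): aluminium bar, 80 mm from pivot to tip, 10 mm thick, 3 to 22 mm above the desk, on an upright hinge at x = -97.5, y = 7 mm in the dock's frame. Angle in rad: 0 points along the dock's -x (open), grows anticlockwise from above; stop at 1.571, along the dock's -y (shut), 2.5 mm clear of the parked case. Starts at -0.4 to 0.4. Stiff (about 1 N at the tip), no spring or catch, stays where left.
- keeper_tip (a point): the free end of the keeper bar, on its centre line, 12.5 mm above the desk, 80 mm from the pivot
- keeper_pivot (a point): the keeper's pivot axis, 12.5 mm above the desk
- small_case: bystander: a smaller case of the same make and look, 85 x 60 x 28 mm with its own handle; stays where it is. Origin: centre of its underside.
- drops_a: bystander: white eye-drop bottle with a grey cap, 28 mm in diameter, 54 mm high, standing about 215 mm in front of the back fence (between the robot and the dock). Origin: centre of its foot.
- drops_b: bystander: another such eye-drop bottle. Origin: centre of its foot.
- pen_torch: bystander: steel pen torch lying flat, 125 x 14 x 14 mm. Origin: under its middle.
- occluder: bystander: black eye occluder lying flat, a 56 mm disc on a flat handle, 168 mm long, 8 mm high. Origin: under its handle.
- trial_frame: bystander: steel trial spectacle frame lying flat, about 125 x 130 mm, 9 mm high. Origin: under its bridge.
- contact_pot: bystander: white twin contact-lens pot, 30 x 63 x 16 mm. Origin: centre of its underside.
- mug: bystander: white mug, 76 mm in diameter, 90 mm high. Origin: centre of its foot.
Mind the look-alikes: they are no part of the job. Leave any orange, purple or red look-alike of the lens_case alone.

How it is judged:
On the way, in this order (a step that is already met when the one before it is completed fails the run):
1. the large case sits flush against both fences (x of lens_case in the frame of dock between -0.05 and -0.04 m and y of lens_case in the frame of dock between -0.07 and -0.06 m and angle between the x axis of lens_case and the x axis of dock, either way round below 0.06 rad and angle between lens_case's own z axis and vertical below 0.05 rad), for 0.2 s.
2. the keeper is shut (value of joint keeper above 1.48 rad), for 0.2 s.
At the end, for the whole second after the job is handed in: The large case rests flat on the desk, within 5 mm of home against both fences and square to them within 0.06 rad, and the keeper stands shut (angle above 1.48 of 1.571 rad). First the case is home, then the keeper is shut (all of step 1 and value of joint keeper above 1.48 rad and linear speed of lens_case below 0.01 m/s and height (world z) of lens_case below 0.004 m); the robot touches nothing.
It fails at once if the large case is lifted or tipped (height (world z) of lens_case above 0.01 m or angle between lens_case's own z axis and vertical above 0.15 rad).
It fails at once if the fingers touch the carrying handle (contact force between the fingers and lens_case_handle above 0.5 N).
It fails at once if something else on the desk is disturbed (moved over 20 mm, or tipped) (distance of any of small_case, drops_a, drops_b, pen_torch, occluder, trial_frame, contact_pot, mug from where it was at the start of the episode above 0.02 m or angle between any of small_case, drops_a, drops_b, pen_torch, occluder, trial_frame, contact_pot, mug's own z axis and vertical above 0.4 rad).
It also fails if it takes over 67 s, if anything falls off the work surface, if the arm or the gripper's body presses on something with over 40 N, if the wrist force passes 120 N, or if a joint passes its speed limit or range.

## Working session

There is one attempt and no reset: what is moved stays moved. The work goes in short steps, Python scripts to look and compute and a tool call to move; the robot and the scene stay as the last step left them, time stands still between calls to the robot, and variables do not carry over. Pictures are saved under pics/ and viewed, at most 10 in all, crops included, and the job is handed in when it is done.

Besides the shell and the picture viewer there is one more tool, called after "Emit:" as name(argument=value, ...) on one line, values as JSON. carry_out: Moves the arm, as the interface text tells. Shift numbers are shares of 0.025 m and turn numbers shares of 0.1 rad, none past 1 either way. Its arguments: {"type":"object","properties":{"commands":{"type":"array"},"squeeze":{"type":"number"}},"required":["commands"]}

```bash
mkdir -p pics
python3 - <<'E'
from cell import arm
import cv2,numpy as np
s=arm.observe();print(s)
for n in("top","side"):
    d=arm.get_image(n);cv2.imwrite(f"pics/{n}0.png",d["pixels"][:,:,::-1]);np.savez(f"pics/{n}0.npz",**d)
    print(n,d["mtx"],d["R"],d["t"])
E
```

```text
{'clock': 0.0, 'joints': array([-1.25361355,  0.4352278 ,  0.02495924,  1.57406904, -0.01157447,
        1.13399624, -0.0751083 ]), 'dq': array([-9.61107303e-04, -1.06723762e-03,  2.41239828e-04, -5.77169516e-04,
        4.45003815e-04, -1.49610686e-04, -3.16046300e-05]), 'joint_efforts': array([ 6.50069087e-04, -6.67854667e+01,  9.85529982e-01, -3.14467943e+01,
       -6.03740662e-02,  4.27771476e-02,  2.06618838e-04]), 'position': array([0.25457559, 0.57025914, 0.22595268]), 'ee_rot': array([-6.54611122e-01, -3.07246358e+00,  2.42983035e-03]), 'force': array([-0.00667755, -0.6852376 ,  0.19555161]), 'ft_torque': array([ 0.06150356, -0.00969352, -0.05987859]), 'gripper_force': 0.0, 'width': 0.9981583034330724}
top [[410.89272042   0.         283.81756899]
 [  0.         410.89272042 209.64772794]
 [  0.           0.           1.        ]] [[-9.90505593e-04 -9.99688677e-01 -2.49312833e-02]
 [-9.88991324e-01  4.66838805e-03 -1.47899857e-01]
 [ 1.47970201e-01  2.45103272e-02 -9.88688052e-01]] [-0.09166069  0.47056817  1.22251906]
side [[530.76481333   0.         289.26442039]
 [  0.         530.76481333 215.51719707]
 [  0.           0.           1.        ]] [[-0.99612697 -0.08769784  0.00633564]
 [-0.06743149  0.71570975 -0.69513492]
 [ 0.05642735 -0.69286986 -0.71885138]] [0.4602444  0.15923523 1.53947493]
```

View pics/top0.png

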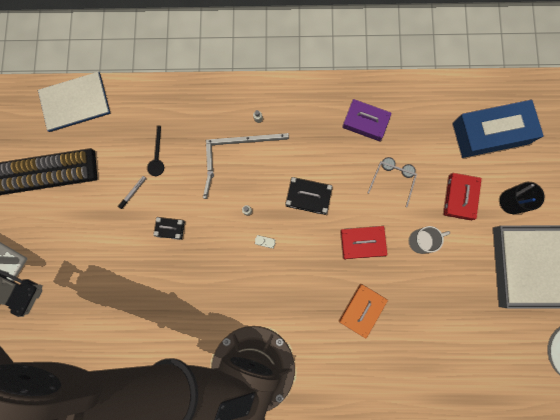

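View pics/side0.png

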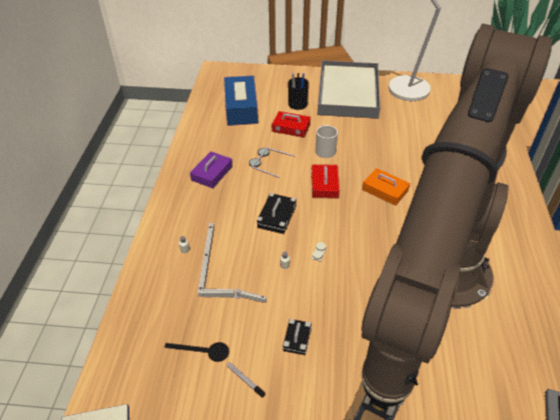

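Candidates in the top view are the black cases at (309,196) and (170,228), and the red, orange and purple ones at (364,242), (463,196), (364,310) and (367,119). The larger black case at (309,196) fits: it is black with aluminium corners, about 43x30 px against 30x20 px for the small one. The dock corner is at (210,142), the keeper runs from (210,170) to (206,197), drops_a is at (247,210) and drops_b at (258,116), behind the fence.

```bash
cat > h.py <<'E'
import numpy as np,cv2
def cloud(d):
    v,u=np.mgrid[0:420,0:560];z=d["range_z"];K=d["mtx"]
    c=np.stack([(u-K[0,2])/K[0,0]*z,(v-K[1,2])/K[1,1]*z,z],-1)
    return (c-d["t"])@d["R"]
def ray(d,px,h):
    px=np.atleast_2d(px).astype(float);K=d["mtx"]
    r=np.c_[(px[:,0]-K[0,2])/K[0,0],(px[:,1]-K[1,2])/K[1,1],np.ones(len(px))]@d["R"]
    C=-d["R"].T@d["t"];return C+r*((h-C[2])/r[:,2])[:,None]
def rect(d,m,h):
    v,u=np.nonzero(m);p=ray(d,np.c_[u,v],h)[:,:2]
    return cv2.minAreaRect(p.astype(np.float32)*1000)
E
python3 - <<'E'
from h import *
d=dict(np.load("pics/top0.npz"));P=cloud(d);Z=P[...,2]
print("desk z",np.median(Z[150:200,220:280]))
def box(m,r):
    o=np.zeros_like(m);a,b,c,e=r;o[b:e,a:c]=m[b:e,a:c];return o
rgb=d["pixels"].astype(int);dark=rgb.max(-1)<70
m=box((Z>.028)&(Z<.05),(280,172,340,222));print("case top(depth)",rect(d,m,.038),m.sum())
m=box((Z>.018)&(Z<.06),(145,210,195,245));print("small",rect(d,m,.028))
bright=(rgb.min(-1)>0)&(Z>.012)&(Z<.03)
for n,r in(("back",(216,126,295,148)),("end",(200,147,218,166)),("keeper",(198,174,216,202))):
    m=box(bright,r);R=rect(d,m,.022);print(n,m.sum(),R)
    v,u=np.nonzero(m);p=ray(d,np.c_[u,v],.022)[:,:2]*1000
    print("  line",cv2.fitLine(p.astype(np.float32),cv2.DIST_HUBER,0,.01,.01).ravel(),p.min(0),p.max(0))
for n,r in(("dropsA",(238,195,258,220)),("dropsB",(248,105,268,126)),("pot",(250,230,280,252))):
    m=box(Z>.01,r);q=P[m];print(n,q.mean(0),q.min(0),q.max(0))
c=cv2.resize(d["pixels"][90:250,140:350,::-1],None,fx=3.7,fy=3.7,interpolation=cv2.INTER_CUBIC);cv2.imwrite("pics/crop0.png",c)
E
```

```text
desk z 0.0006668480105546475
case top(depth) ((514.975341796875, -167.83419799804688), (129.55453491210938, 92.11215209960938), 77.45545196533203) 1196
small ((417.3561096191406, 263.897705078125), (86.79206848144531, 60.56064987182617), 82.78559112548828)
back 378 ((702.250244140625, 8.658447265625), (17.850587844848633, 229.4893341064453), 4.145040988922119)
  line [ 7.5199075e-02 -9.9716854e-01  7.0240887e+02  9.4323750e+00] [ 687.00020392 -106.19803159] [718.20055082 122.92382259]
end 94 ((644.8273315429688, 146.1041259765625), (60.377384185791016, 15.518123626708984), 6.082292079925537)
  line [9.9413157e-01 1.0817782e-01 6.4494647e+02 1.4571303e+02] [615.46399986 136.75473423] [674.3249634  154.19298765]
keeper 95 ((548.70654296875, 148.927490234375), (13.100237846374512, 78.80410766601562), 79.59252166748047)
  line [ 9.8272067e-01 -1.8509473e-01  5.4828961e+02  1.4935742e+02] [509.92530871 135.93629075] [586.48453584 159.56840146]
dropsA [0.46782212 0.01940769 0.05577614] [ 0.28440066 -0.12379329  0.01451983] [0.48524637 0.03549734 1.27600173]
dropsB [ 0.75966163 -0.01123224  0.0648599 ] [ 0.28440066 -0.12379329  0.01002764] [0.78964778 0.00573514 1.27600173]
pot [ 0.37336227 -0.03467143  0.04293615] [ 0.28440066 -0.12379329  0.01006675] [ 0.39136867 -0.00388796  1.27600173]
```

View pics/crop0.png

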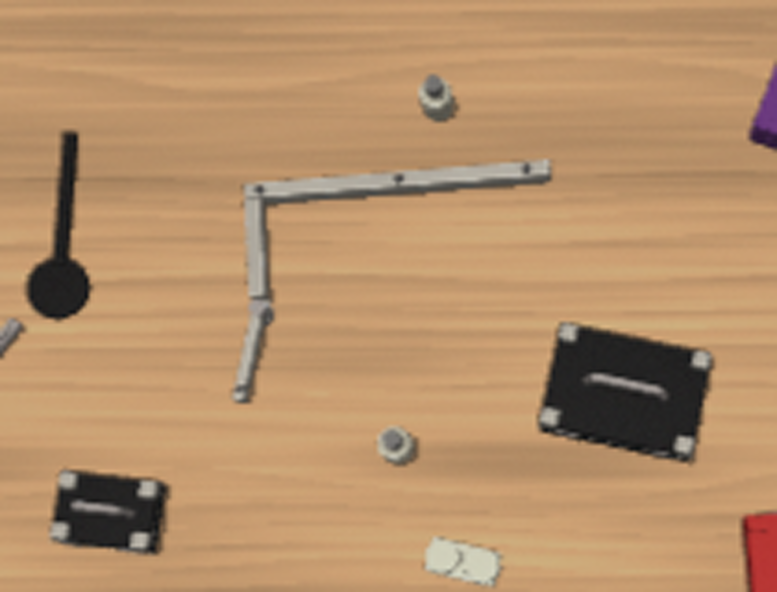

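The crop confirms it: the large black case has four plates and its bail handle at crop (625,385), and its left end is tilted away from the robot. The dock's yaw is about 0.078 and its corner is at about (0.685, 0.142). The case centre is at (0.515, -0.168) and needs a turn of about +0.30 rad.

Plan: square the case up while pushing it forward, slide it left along the fence, seat it, then shut the keeper.

Emit:
carry_out(commands=[[0.7, 0, -1, 0, 0, 0, -1], [0.7, 0, -1, 0, 0, 0, -1], [0.7, 0, -1, 0, 0, 0, -1], [0.7, 0, -1, 0, 0, 0, -1], [0.7, 0, -1, 0, 0, 0, -1], [0.7, 0, -1, 0, 0, 0, 0], [0.7, 0, -1, 0, 0, 0, 0], [0.7, 0, -1, 0, 0, 0, 0]])

```text
clock: 0.9
position: [0.2337, 0.3739, 0.2264]
ee_rot: [0.126, -3.139, 0.001]
force: [0.6, -0.2, 0.8]
width: 0.703
gripper_force: 0.0
```

```bash
cat >> h.py <<'E'
TH=0.078
def go(s,xy,z,yaw=TH):
    from scipy.spatial.transform import Rotation as Rn
    R=Rn.from_rotvec(s["ee_rot"]);T=Rn.from_matrix([[-np.cos(yaw),-np.sin(yaw),0],[-np.sin(yaw),np.cos(yaw),0],[0,0,-1]])
    print("pos",s["position"].round(4),"shift rows(25mm)",(T.inv().apply(np.r_[xy,z]-s["position"])/.025).round(2),"turn(.1)",((R.inv()*T).as_rotvec()/.1).round(2),"F",s["force"].round(1),"t",s["clock"],s["width"])
E
python3 -c "
from h import *;from cell import arm
go(arm.observe(),(.43,-.16),.012)"
```

```text
pos [0.2337 0.3739 0.2264] shift rows(25mm) [ -6.17 -21.9    8.58] turn(.1) [-0.01 -0.    0.02] F [ 0.6 -0.2  0.8] t 0.9 0.7025868967316248
```

Emit:
carry_out(commands=[[0.7, -1, -1, 0, 0, 0, 0], [0.7, -1, -1, 0, 0, 0, 0], [0.7, -1, -1, 0, 0, 0, 0], [0.7, -1, -1, 0, 0, 0, 0], [0.7, -1, -1, 0, 0, 0, 0], [0.7, -1, -1, 0, 0, 0, 0], [0.7, 0, -1, 0, 0, 0, 0], [0.7, 0, -1, 0, 0, 0, 0]])

```text
clock: 1.7
position: [0.3997, 0.1865, 0.2263]
ee_rot: [0.124, -3.139, 0.001]
force: [0.5, 0.1, -0.2]
width: 0.702
gripper_force: 0.0
```

Emit:
carry_out(commands=[[0.7, 0, -1, 0, 0, 0, 0], [0.7, 0, -1, 0, 0, 0, 0], [0.7, 0, -1, 0, 0, 0, 0], [0.7, 0, -1, 0, 0, 0, 0], [0.7, 0, -1, 0, 0, 0, 0], [0.7, 0, -1, 0, 0, 0, 0], [0.7, 0, -1, 0, 0, 0, 0], [0.7, 0, -1, 0, 0, 0, 0]])

```text
clock: 2.5
position: [0.415, -0.0125, 0.2266]
ee_rot: [0.126, -3.139, -0.0]
force: [0.0, -0.1, 0.3]
width: 0.698
gripper_force: 0.0
```

```bash
python3 -c "
from h import *;from cell import arm
go(arm.observe(),(.43,-.16),.012)"
```

```text
pos [ 0.415  -0.0125  0.2266] shift rows(25mm) [-0.14 -5.93  8.58] turn(.1) [ 0.   -0.    0.02] F [ 0.  -0.1  0.3] t 2.5 0.6977953336278087
```

Emit:
carry_out(commands=[[0.7, 0, -1, 0, 0, 0, 0], [0.7, 0, -1, 0, 0, 0, 0], [0.7, 0, -1, 0, 0, 0, 0], [0.7, 0, -1, 0, 0, 0, 0], [0.7, 0, -1, 0, 0, 0, 0], [0.7, 0, 0, 1, 0, 0, 0], [0.7, 0, 0, 1, 0, 0, 0], [0.7, 0, 0, 1, 0, 0, 0]])

```text
clock: 3.3
position: [0.4251, -0.1363, 0.1508]
ee_rot: [-0.125, 3.139, -0.0]
force: [0.2, 0.5, -0.3]
width: 0.702
gripper_force: 0.0
```

Emit:
carry_out(commands=[[0.7, 0, 0, 1, 0, 0, 0], [0.7, 0, 0, 1, 0, 0, 0], [0.7, 0, 0, 1, 0, 0, 0], [0.7, 0, 0, 1, 0, 0, 0], [0.7, 0, 0, 0.7, 0, 0, 0], [0.7, 0, 0, 0.5, 0, 0, 0], [0.7, 0, 0, 0, 0, 0, 0]])

```text
clock: 4.0
position: [0.4241, -0.1359, 0.0203]
ee_rot: [0.125, -3.136, -0.001]
force: [-0.5, -0.4, 0.6]
width: 0.698
gripper_force: 0.0
```

```bash
python3 -c "
from h import *;from cell import arm
go(arm.observe(),(.43,-.16),.012)
d=arm.get_image('top');cv2.imwrite('pics/top1.png',d['pixels'][80:320,120:440,::-1])"
```

```text
pos [ 0.4241 -0.1359  0.0203] shift rows(25mm) [-0.16 -0.98  0.33] turn(.1) [ 0.01 -0.03  0.02] F [-0.5 -0.4  0.6] t 4.0 0.6979736739648074
```

View pics/top1.png

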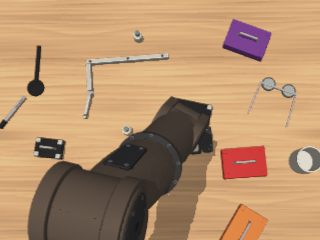

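Emit:
carry_out(commands=[[0.7, 0, -0.8, 0.2, 0, 0, 0], [0.7, -0.5, 0, 0, 0, 0, 0], [0.7, -0.5, 0, 0, 0, 0, 0], [0.7, -0.5, 0, 0, 0, 0, 0], [0.7, -0.5, 0, 0, 0, 0, 0], [0.7, -0.5, 0, 0, 0, 0, 0], [0.7, -0.5, 0, 0, 0, 0, 0], [0.7, 0, 0, 0, 0, 0, 0]])

```text
clock: 4.85
position: [0.5044, -0.1494, 0.0169]
ee_rot: [-0.129, 3.137, -0.001]
force: [-0.2, 0.7, 0.1]
width: 0.702
gripper_force: 0.0
```

```bash
python3 -c "
from h import *;from cell import arm
s=arm.observe();go(s,(.43,-.16),.012)
a=arm.get_image('side');b=arm.get_image('wrist');np.savez('pics/s1.npz',**a)
print(b['mtx'],b['tool_from_camera'])
cv2.imwrite('pics/c1.png',np.hstack([a['pixels'][120:400,100:440],cv2.resize(b['pixels'],None,fx=2/3,fy=2/3)])[:,:,::-1])"
```

```text
pos [ 0.5044 -0.1494  0.0169] shift rows(25mm) [ 3.   -0.19  0.19] turn(.1) [-0.    0.02  0.04] F [-0.2  0.7  0.1] t 4.85 0.702434576690428
[[321.68038452   0.         280.23741344]
 [  0.         321.68038452 211.43554359]
 [  0.           0.           1.        ]] [[ 4.94561291e-05 -9.52980529e-01 -3.03031531e-01  8.29315507e-02]
 [ 9.99999730e-01 -1.75002146e-04  7.13555294e-04  7.61697314e-06]
 [-7.33035470e-04 -3.03031485e-01  9.52980263e-01 -1.57574554e-01]
 [ 0.00000000e+00  0.00000000e+00  0.00000000e+00  1.00000000e+00]]
```

View pics/c1.png

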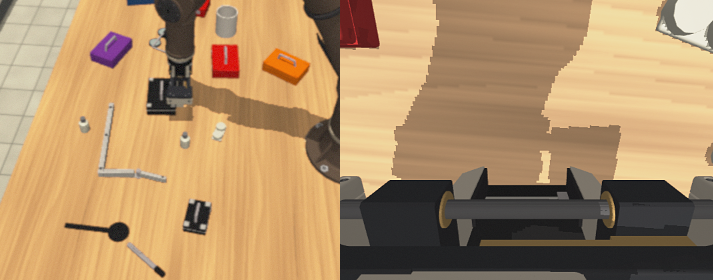

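The side view shows the case at (165,97), squared up against the fingers, with nothing else moved. Continuing the push.

Emit:
carry_out(commands=[[0.7, -0.5, 0, 0, 0, 0, 0], [0.7, -0.5, 0, 0, 0, 0, 0], [0.7, -0.5, 0, 0, 0, 0, 0], [0.7, -0.5, 0, 0, 0, 0, 0], [0.7, -0.5, 0, 0, 0, 0, 0], [0.7, -0.5, 0, 0, 0, 0, 0], [0.7, -0.4, 0, 0, 0, 0, 0], [0.7, 0, 0, 0, 0, 0, 0]])

```text
clock: 5.75
position: [0.5887, -0.1429, 0.0168]
ee_rot: [-0.127, 3.137, -0.001]
force: [0.2, 0.5, -0.0]
width: 0.701
gripper_force: 0.0
```

Emit:
carry_out(commands=[[0.7, 0.8, 0, 0, 0, 0, 0], [0.7, 1, 0, 0, 0, 0, 0], [0.7, 0.2, 0, -1, 0, 0, 0], [0.7, 0, 0, -1, 0, 0, 0], [0.7, 0, 0, -1, 0, 0, 0], [0.7, 1, 0, -1, 0, 0, 0], [0.7, 1, 0, -1, 0, 0, 0], [0.7, 0, 0, 0, 0, 0, 0]])

```text
clock: 6.55
position: [0.4856, -0.1525, 0.1446]
ee_rot: [-0.122, 3.135, -0.0]
force: [0.4, -0.8, -1.0]
width: 0.698
gripper_force: 0.0
```

```bash
python3 -c "
from h import *;from cell import arm
s=arm.observe();go(s,(.43,-.16),.012)
a=arm.get_image('side');b=arm.get_image('top');np.savez('pics/s2.npz',**a);np.savez('pics/t2.npz',**b)
cv2.imwrite('pics/c2.png',np.hstack([a['pixels'][120:400,100:440],b['pixels'][60:340,120:480]])[:,:,::-1])"
```

```text
pos [ 0.4856 -0.1525  0.1446] shift rows(25mm) [ 2.24 -0.12  5.3 ] turn(.1) [-0.    0.04 -0.  ] F [ 0.4 -0.8 -1. ] t 6.55 0.6984842658872684
```

View pics/c2.png

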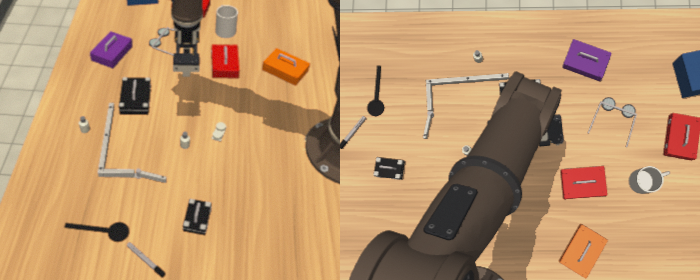

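The case is now clear of the hand in the side view at crop (135,95). Measuring it and cross-checking the dock from the side camera.

```bash
cat >> h.py <<'E'
C0=np.array([685,142.])
def todock(p):
    p=np.asarray(p)-C0;c,s=np.cos(TH),np.sin(TH);return np.array([c*p[0]+s*p[1],-s*p[0]+c*p[1]])
def top_in(d,r,z0,z1):
    P=cloud(d);Z=P[...,2];m=(Z>z0)&(Z<z1);a,b,c,e=r;o=np.zeros_like(m);o[b:e,a:c]=m[b:e,a:c];return o,P
E
python3 - <<'E'
from h import *
d=dict(np.load("pics/s2.npz"))
m,P=top_in(d,(205,185,270,240),.033,.045);R=cv2.minAreaRect((P[m][:,:2]*1000).astype(np.float32));print(R,todock(R[0]),m.sum())
for n,r in(("back",(190,220,220,285)),("end",(196,286,232,302)),("keeper",(238,285,272,305))):
    m,P=top_in(d,r,.015,.026);p=(P[m][:,:2]*1000).astype(np.float32)
    print(n,cv2.fitLine(p,cv2.DIST_HUBER,0,.01,.01).ravel(),cv2.minAreaRect(p))
E
```

```text
((644.9122314453125, -141.2925567626953), (90.19810485839844, 137.5457305908203), 4.789254188537598) [ -62.04030344 -279.30754135] 794
back [ 7.1670383e-02 -9.9742836e-01  7.0328375e+02  1.7424612e+01] ((694.378662109375, 12.076065063476562), (34.42675018310547, 240.22019958496094), 4.116000175476074)
end [9.9974102e-01 2.2757355e-02 6.5558484e+02 1.4894978e+02] ((655.3856201171875, 144.35589599609375), (91.86842346191406, 27.92687225341797), 2.950429916381836)
keeper [ 9.7973508e-01 -2.0029782e-01  5.5180225e+02  1.5248880e+02] ((553.6165771484375, 151.3507080078125), (16.991918563842773, 82.90309143066406), 76.55548858642578)
```

```bash
python3 -c "
from h import *;from cell import arm
s=arm.observe();print(s['joints'].round(2));go(s,(.640,-.235),.145);go(s,(.640,-.235),.015,TH+np.pi/2)"
```

```text
[-0.14  0.36  0.43  1.98 -0.2   0.84  2.06]
pos [ 0.4874 -0.1512  0.1425] shift rows(25mm) [-5.83 -3.82 -0.1 ] turn(.1) [0.   0.03 0.02] F [ 0.6  1.  -0. ] t 6.65 0.6999728523097543
pos [ 0.4874 -0.1512  0.1425] shift rows(25mm) [ 3.82 -5.83  5.1 ] turn(.1) [ -0.02   0.02 -15.69] F [ 0.6  1.  -0. ] t 6.65 0.6999728523097543
```

Emit:
carry_out(commands=[[0.45, -1, -1, 0, 0, 0, 0], [0.45, -1, -1, 0, 0, 0, 0], [0.45, -1, -1, 0, 0, 0, 0], [0.45, -1, -0.8, 0, 0, 0, 0], [0.45, -1, 0, 0, 0, 0, 0], [0.45, -1, 0, 0, 0, 0, 0], [0.45, -0.3, 0, 0, 0, 0, 0], [0.45, 0, 0, 0, 0, 0, 1]])

```text
clock: 7.45
position: [0.6524, -0.2326, 0.1399]
ee_rot: [-0.029, -3.14, -0.001]
force: [-0.2, 0.9, 0.5]
width: 0.452
gripper_force: 0.0
```

Emit:
carry_out(commands=[[0.45, 0, 0, 0, 0, 0, 1], [0.45, 0, 0, 0, 0, 0, 1], [0.45, 0, 0, 0, 0, 0, 1], [0.45, 0, 0, 0, 0, 0, 1], [0.45, 0, 0, 0, 0, 0, 1], [0.45, 0, 0, 0, 0, 0, 1], [0.45, 0, 0, 0, 0, 0, 1], [0.45, 0, 0, 0, 0, 0, 1]])

```text
clock: 8.25
position: [0.651, -0.2331, 0.1407]
ee_rot: [-1.257, -2.878, 0.0]
force: [-0.0, 0.1, 0.4]
width: 0.447
gripper_force: 0.0
```

Emit:
carry_out(commands=[[0.45, 0, 0, 0, 0, 0, 1], [0.45, 0, 0, 0, 0, 0, 1], [0.45, 0, 0, 0, 0, 0, 1], [0.45, 0, 0, 0, 0, 0, 1], [0.45, 0, 0, 0, 0, 0, 1], [0.45, 0, 0, 0, 0, 0, 1], [0.45, 0, 0, 0, 0, 0, 0.7], [0.45, 0, 0, 0, 0, 0, 0]])

```text
clock: 9.05
position: [0.651, -0.233, 0.1406]
ee_rot: [-2.13, -2.308, 0.001]
force: [-0.1, 0.4, -0.4]
width: 0.449
gripper_force: 0.0
```

```bash
python3 -c "
from h import *;from cell import arm
s=arm.observe();print(s['joints'].round(2));go(s,(.652,-.236),.017,TH-np.pi/2)"
```

```text
[-0.21  0.74  0.83  1.54 -0.58  1.13  0.83]
pos [ 0.651  -0.233   0.1406] shift rows(25mm) [-0.12  0.03  4.94] turn(.1) [-0.01 -0.    0.02] F [-0.1  0.4 -0.4] t 9.05 0.44905560828669977
```

Emit:
carry_out(commands=[[0.45, 0, 0, 1, 0, 0, 0], [0.45, 0, 0, 1, 0, 0, 0], [0.45, 0, 0, 1, 0, 0, 0], [0.45, 0, 0, 1, 0, 0, 0], [0.45, 0, 0, 0.6, 0, 0, 0], [0.45, 0, 0, 0.3, 0, 0, 0], [0.45, 0, 0, 0, 0, 0, 0]])

```text
clock: 9.75
position: [0.6509, -0.2332, 0.0185]
ee_rot: [-2.128, -2.309, 0.001]
force: [-0.6, 0.2, 0.4]
width: 0.449
gripper_force: 0.0
```

Emit:
carry_out(commands=[[0.45, 0.4, 0, 0, 0, 0, 0], [0.45, 0.5, 0, 0, 0, 0, 0], [0.45, 0.5, 0, 0, 0, 0, 0], [0.45, 0.5, 0, 0, 0, 0, 0], [0.45, 0.5, 0, 0, 0, 0, 0], [0.45, 0.5, 0, 0, 0, 0, 0], [0.45, 0.5, 0, 0, 0, 0, 0], [0.45, 0.5, 0, 0, 0, 0, 0]])

```text
clock: 10.55
position: [0.6433, -0.1351, 0.0192]
ee_rot: [2.13, 2.31, -0.0]
force: [0.0, -4.1, 3.1]
width: 0.45
gripper_force: 1.9
```

```bash
cat > m.py <<'E'
from h import *;from cell import arm
import sys
s=arm.observe();print("dock tool",todock(s['position'][:2]*1000),s['position'][2],s['force'],s['clock'])
d=arm.get_image('side');np.savez('pics/last.npz',**d)
P=cloud(d);Z=P[...,2];dk=todock(P.reshape(-1,3)[:,:2].T*1000).reshape(2,420,560)
m=(Z>.033)&(Z<.043)&(dk[0]<10)&(dk[0]>-125)&(dk[1]<20)&(dk[1]>-370)&(d['pixels'].max(-1)<=255)
n,l,st,c=cv2.connectedComponentsWithStats(m.astype(np.uint8))
k=1+st[1:,4].argmax();R=cv2.minAreaRect((P[l==k][:,:2]*1000).astype(np.float32));print(R,todock(R[0]),st[k])
E
python3 m.py
```

```text
dock tool [ -63.13962949 -272.96745994] 0.019224602247392298 [ 0.00870332 -4.09994124  3.10706848] 10.55Traceback (most recent call last):
  File "m.py", line 5, in <module>
    P=cloud(d);Z=P[...,2];dk=todock(P.reshape(-1,3)[:,:2].T*1000).reshape(2,420,560)
                             ~~~~~~^^^^^^^^^^^^^^^^^^^^^^^^^^^^^^
  File "h.py", line 20, in todock
    p=np.asarray(p)-C0;c,s=np.cos(TH),np.sin(TH);return np.array([c*p[0]+s*p[1],-s*p[0]+c*p[1]])
      ~~~~~~~~~~~~~^~~
ValueError: operands could not be broadcast together with shapes (2,235200) (2,)
```

```bash
sed -i 's/todock(P.reshape(-1,3)\[:,:2\].T\*1000).reshape(2,420,560)/todock2(P)/' m.py
cat >> h.py <<'E'
def todock2(P):
    x,y=P[...,0]*1000-C0[0],P[...,1]*1000-C0[1];c,s=np.cos(TH),np.sin(TH);return np.array([c*x+s*y,-s*x+c*y])
E
python3 m.py
```

```text
dock tool [ -62.87530578 -269.66222362] 0.018711995890280362 [ 0.06730746 -1.51747713  0.97388149] 10.6
((638.1524047851562, -59.079246520996094), (89.91148376464844, 149.77359008789062), 4.720599174499512) [ -62.37343937 -196.81746523] [216 213  33  39 891]
```

Emit:
carry_out(commands=[[0.45, 0.5, 0, 0, 0, 0, 0], [0.45, 0.5, 0, 0, 0, 0, 0], [0.45, 0.5, 0, 0, 0, 0, 0], [0.45, 0.5, 0, 0, 0, 0, 0], [0.45, 0.5, 0, 0, 0, 0, 0], [0.45, 0.5, 0, 0, 0, 0, 0], [0.45, 0.5, 0, 0, 0, 0, 0], [0.45, 0.5, 0, 0, 0, 0, 0]])

```text
clock: 11.45
position: [0.6351, -0.0352, 0.0191]
ee_rot: [-2.129, -2.309, 0.0]
force: [-0.1, -1.8, -0.9]
width: 0.45
gripper_force: 0.9
```

Emit:
carry_out(commands=[[0.45, 0.5, 0, 0, 0, 0, 0], [0.45, 0.2, 0, 0, 0, 0, 0], [0.45, 0, 0, 0, 0, 0, 0]])

```text
clock: 11.75
position: [0.6339, -0.0174, 0.0191]
ee_rot: [-2.127, -2.311, -0.001]
force: [0.0, -0.2, 0.7]
width: 0.453
gripper_force: 0.0
```

```bash
python3 m.py
```

```text
dock tool [ -63.34408346 -154.93352234] 0.01913473976038473 [ 0.04501913 -0.22183096  0.70575297] 11.75
((629.1943969726562, 60.6534538269043), (90.49027252197266, 138.7516632080078), 4.548774719238281) [-61.97452713 -76.75079081] [ 211  243   35   41 1068]
```

Emit:
carry_out(commands=[[0.45, 0.25, 0, 0, 0, 0, 0], [0.45, 0.2, 0, 0, 0, 0, 0], [0.45, 0.1, 0, 0, 0, 0, 0], [0.45, 0, 0, 0, 0, 0, 0]])

```text
clock: 12.2
position: [0.6333, -0.0061, 0.0195]
ee_rot: [2.129, 2.308, -0.0]
force: [1.3, -3.9, 0.6]
width: 0.448
gripper_force: 2.1
```

Emit:
carry_out(commands=[[0.45, 0.1, 0, 0, 0, 0, 0], [0.45, 0.1, 0, 0, 0, 0, 0], [0.45, 0, 0, 0, 0, 0, 0]])

```text
clock: 12.5
position: [0.6332, -0.0057, 0.0201]
ee_rot: [2.129, 2.302, -0.005]
force: [1.0, -15.0, 0.7]
width: 0.451
gripper_force: 7.6
```

```bash
python3 m.py
```

```text
dock tool [ -63.16807821 -143.24015563] 0.02011229737795356 [  0.97085414 -14.95796518   0.72809328] 12.5
((628.9624633789062, 69.70956420898438), (90.65857696533203, 143.13868713378906), 4.7595062255859375) [-61.50009498 -67.70414267] [ 210  246   36   41 1084]
```

It is in contact with the end fence: 15 N, with the case at dock y ≈ -66. Backing off, turning back and seating it against the back fence.

Emit:
carry_out(commands=[[0.45, -0.8, 0, 0, 0, 0, 0], [0.45, 0, 0, -1, 0, 0, 0], [0.45, 0, 0, -1, 0, 0, 0], [0.45, 0, 0, -1, 0, 0, 0], [0.45, 0, 0, -1, 0, 0, 0], [0.45, 0, -1, 0, 0, 0, 0], [0.45, 1, -1, 0, 0, 0, 0], [0.45, 1, -1, 0, 0, 0, 0]])

```text
clock: 13.35
position: [0.5542, 0.0239, 0.1193]
ee_rot: [-2.131, -2.307, -0.001]
force: [-0.3, 0.2, -0.0]
width: 0.451
gripper_force: 0.0
```

Emit:
carry_out(commands=[[0.45, 1, 0, 0, 0, 0, 0], [0.45, 0.8, 0, 0, 0, 0, 0], [0.45, 0, 0, 0, 0, 0, -1], [0.45, 0, 0, 0, 0, 0, -1], [0.45, 0, 0, 0, 0, 0, -1], [0.45, 0, 0, 0, 0, 0, -1], [0.45, 0, 0, 0, 0, 0, -1], [0.45, 0, 0, 0, 0, 0, -1]])

```text
clock: 14.15
position: [0.5513, 0.0691, 0.1192]
ee_rot: [-1.345, -2.838, -0.001]
force: [-0.0, -0.6, -0.1]
width: 0.449
gripper_force: 0.0
```

Emit:
carry_out(commands=[[0.45, 0, 0, 0, 0, 0, -1], [0.45, 0, 0, 0, 0, 0, -1], [0.45, 0, 0, 0, 0, 0, -1], [0.45, 0, 0, 0, 0, 0, -1], [0.45, 0, 0, 0, 0, 0, -1], [0.45, 0, 0, 0, 0, 0, -1], [0.45, 0, 0, 0, 0, 0, -1], [0.45, 0, 0, 0, 0, 0, -1]])

```text
clock: 14.95
position: [0.5512, 0.069, 0.1192]
ee_rot: [-0.134, -3.138, -0.001]
force: [-0.2, -0.2, -0.7]
width: 0.452
gripper_force: 0.0
```

```bash
python3 m.py; python3 -c "
from h import *;from cell import arm
s=arm.observe();print(s['joints'].round(2));go(s,(.5535,.0665),.017,TH)"
```

```text
dock tool [-139.06642544  -62.33698439] 0.11920828677419028 [-0.2398515  -0.2142111  -0.71077318] 14.95
((627.7423095703125, 73.50225830078125), (91.89400482177734, 133.26522827148438), 4.9890642166137695) [-62.4210087  -63.82790459] [211 249  34  38 935]
[-0.59  0.47  0.52  1.9  -0.31  0.85  1.57]
pos [0.5513 0.0688 0.1193] shift rows(25mm) [-0.08 -0.1   4.09] turn(.1) [ 0.01 -0.   -1.58] F [ 0.  -0.3 -0.4] t 15.0 0.4502351134218036
```

Emit:
carry_out(commands=[[0.45, 0, 0, 0, 0, 0, -0.9], [0.45, 0, 0, 1, 0, 0, -0.7], [0.45, 0, 0, 1, 0, 0, 0], [0.45, 0, 0, 1, 0, 0, 0], [0.45, 0, 0, 0.7, 0, 0, 0], [0.45, 0, 0, 0.4, 0, 0, 0], [0.45, 0, 0, 0, 0, 0, 0]])

```text
clock: 15.7
position: [0.5507, 0.0685, 0.0157]
ee_rot: [0.108, -3.137, 0.0]
force: [-0.3, 0.0, -0.6]
width: 0.447
gripper_force: 0.0
```

Emit:
carry_out(commands=[[0.45, -0.4, 0, 0, 0, 0, 0], [0.45, -0.4, 0, 0, 0, 0, 0], [0.45, -0.3, 0, 0, 0, 0, 0], [0.45, -0.2, 0, 0, 0, 0, 0], [0.45, -0.1, 0, 0, 0, 0, 0], [0.45, -0.1, 0, 0, 0, 0, 0], [0.45, 0, 0, 0, 0, 0, 0]])

```text
clock: 16.4
position: [0.5893, 0.071, 0.0167]
ee_rot: [-0.11, 3.139, -0.0]
force: [-1.8, -1.1, -0.5]
width: 0.448
gripper_force: 0.6
```

Emit:
carry_out(commands=[[0.45, -0.1, 0, 0, 0, 0, 0], [0.45, -0.1, 0, 0, 0, 0, 0], [0.45, 0, 0, 0, 0, 0, 0]])

```text
clock: 16.7
position: [0.5924, 0.0711, 0.0164]
ee_rot: [0.11, -3.136, 0.0]
force: [-7.9, -0.6, 4.0]
width: 0.448
gripper_force: 3.9
```

```bash
python3 m.py
```

```text
dock tool [-97.86616487 -63.479908  ] 0.01638654655335808 [-7.88122791 -0.61554067  3.98546105] 16.7
((648.7007446289062, 71.87944030761719), (87.83746337890625, 135.78054809570312), 4.289071083068848) [-41.65274838 -67.07888926] [203 248  33  38 646]
```

Emit:
carry_out(commands=[[0.45, -0.1, 0, 0, 0, 0, 0], [0.45, -0.1, 0, 0, 0, 0, 0], [0.45, 0, 0, 0, 0, 0, 0]])

```text
clock: 17.05
position: [0.5924, 0.0712, 0.0156]
ee_rot: [0.11, -3.127, -0.001]
force: [-23.4, -1.7, 15.7]
width: 0.45
gripper_force: 11.4
```

Emit:
carry_out(commands=[[0.45, 0.7, 0, 0, 0, 0, 0], [0.45, 0.5, 0, 0, 0, 0, 0], [0.45, 0, 0, -1, 0, 0, 0], [0.45, 0, 0, -1, 0, 0, 0], [0.45, 0, 0, -1, 0, 0, 0], [0.45, 1, 0, -1, 0, 0, 0], [0.45, 1, 0, 0, 0, 0, 0], [0.45, 0, 0, 0, 0, 0, 0]])

```text
clock: 17.85
position: [0.5175, 0.066, 0.1176]
ee_rot: [-0.11, 3.139, 0.002]
force: [0.3, 0.4, -0.6]
width: 0.449
gripper_force: 0.0
```

```bash
python3 m.py
python3 - <<'E'
import numpy as np,cv2
d=np.load('pics/last.npz')
cv2.imwrite('pics/c3.png',cv2.resize(d['pixels'][200:330,150:310,::-1],None,fx=4.5,fy=4.5,interpolation=cv2.INTER_CUBIC))
E
```

```text
dock tool [-172.94680805  -62.67022484] 0.11755048028659151 [ 0.32086088  0.37078469 -0.57174818] 17.85
((647.6976928710938, 72.71741485595703), (89.82658386230469, 134.7424774169922), 3.912900924682617) [-42.58745464 -66.16530381] [ 203  248   37   38 1050]
```

View pics/c3.png

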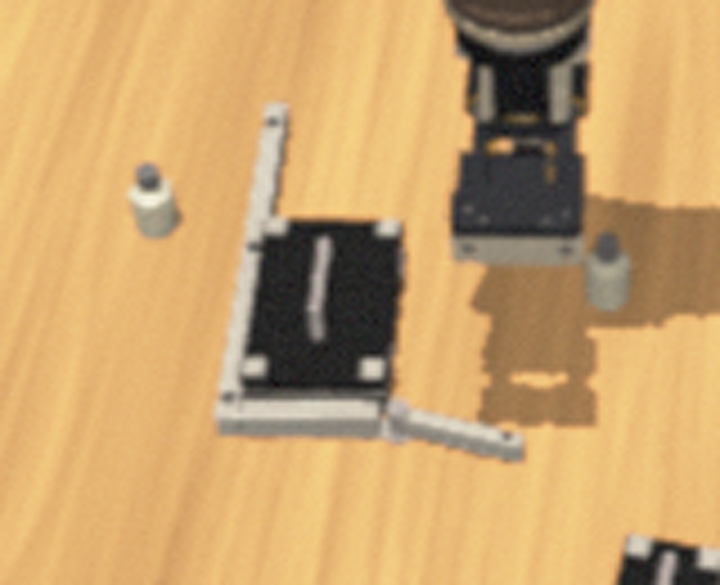

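The case looks flush against both fences and drops_a is untouched at crop (607,270). The keeper is open, running from (397,420) to (515,443). I'll nudge it once more toward the end fence with closed fingers, because the hinge hub may have stopped it early before.

Emit:
carry_out(commands=[[0, -1, -1, 0, 0, 0, 0], [0, -1, -1, 0, 0, 0, 0], [0, -1, -1, 0, 0, 0, 0], [0, -1, -1, 0, 0, 0, 0], [0, -1, -0.3, 0, 0, 0, 0], [0, -0.1, 0, 0.8, 0, 0, 0], [0, 0, 0, 1, 0, 0, 0], [0, 0, 0, 1, 0, 0, 0]])

```text
clock: 18.7
position: [0.6556, -0.0325, 0.0455]
ee_rot: [-0.11, 3.138, -0.001]
force: [0.7, -0.0, 0.1]
width: 0.008
gripper_force: 0.0
```

Emit:
carry_out(commands=[[0, 0, 0, 0.8, 0, 0, 0], [0, 0, 0, 0.4, 0, 0, 0], [0, 0, 0, 0, 0, 0, 0], [0, 0, 0.2, 0, 0, 0, 0], [0, 0, 0.2, 0, 0, 0, 0], [0, 0, 0.1, 0, 0, 0, 0], [0, 0, 0, 0, 0, 0, 0]])

```text
clock: 19.4
position: [0.6535, -0.0186, 0.0175]
ee_rot: [-0.112, 3.138, 0.001]
force: [-0.9, 0.4, 0.3]
width: 0.006
gripper_force: 0.0
```

```bash
python3 m.py
```

```text
dock tool [ -43.92986913 -157.65974377] 0.017454767662989517 [-0.9450994   0.40700252  0.31125421] 19.4
((647.5792846679688, 74.30924224853516), (90.52173614501953, 133.45310974121094), 3.9392709732055664) [-42.58146615 -64.56908983] [203 249  37  37 896]
```

Emit:
carry_out(commands=[[0, 0, 0.1, 0, 0, 0, 0], [0, 0, 0.1, 0, 0, 0, 0], [0, 0, 0.1, 0, 0, 0, 0], [0, 0, 0, 0, 0, 0, 0]])

```text
clock: 19.85
position: [0.6525, -0.012, 0.0167]
ee_rot: [0.111, -3.14, -0.0]
force: [-0.1, 0.3, -0.1]
width: 0.005
gripper_force: 0.0
```

Emit:
carry_out(commands=[[0, 0, 0.1, 0, 0, 0, 0], [0, 0, 0.05, 0, 0, 0, 0], [0, 0, 0, 0, 0, 0, 0]])

```text
clock: 20.15
position: [0.6522, -0.0088, 0.0168]
ee_rot: [-0.11, 3.14, -0.001]
force: [-0.9, -1.8, 1.4]
width: 0.0
gripper_force: 1.1
```

Emit:
carry_out(commands=[[0, 0, 0.1, 0, 0, 0, 0], [0, 0, 0.1, 0, 0, 0, 0], [0, 0, 0, 0, 0, 0, 0]])

```text
clock: 20.45
position: [0.6522, -0.0087, 0.017]
ee_rot: [-0.105, 3.139, -0.009]
force: [0.1, -14.6, -0.9]
width: 0.007
gripper_force: 6.7
```

Emit:
carry_out(commands=[[0, 0, 0.1, 0, 0, 0, 0], [0, 0, 0.1, 0, 0, 0, 0], [0, 0, 0, 0, 0, 0, 0]])

```text
clock: 20.75
position: [0.6522, -0.0085, 0.0175]
ee_rot: [-0.099, 3.138, -0.016]
force: [1.2, -23.4, -0.1]
width: 0.006
gripper_force: 12.1
```

A hard stop against the end fence (23 N with no give), so the case is home. Now the keeper.

Emit:
carry_out(commands=[[0, 0, -0.8, 0, 0, 0, 0], [0, 0, -0.2, -1, 0, 0, 0], [0, 0, 0, -1, 0, 0, 0], [0, 0, 0, -1, 0, 0, 0], [0, 0, 0, -1, 0, 0, 0], [0, 1, 1, 0, 0, 0, 0], [0, 1, 1, 0, 0, 0, 0], [0, 1, 1, 0, 0, 0, 0]])

```text
clock: 21.55
position: [0.5722, 0.0474, 0.1169]
ee_rot: [-0.11, 3.139, 0.002]
force: [0.2, 0.4, -0.0]
width: 0.004
gripper_force: 0.0
```

Emit:
carry_out(commands=[[0, 0.9, 1, 0, 0, 0, 0], [0, 0, 1, 0, 0, 0, 0], [0, 0, 1, 0, 0, 0, 0], [0, 0, 1, 0, 0, 0, 0], [0, 0, 1, 0, 0, 0, 0], [0, 0, 1, 0, 0, 0, 0], [0, 0, 0, 0, 0, 0, 0]])

```text
clock: 22.25
position: [0.5392, 0.1993, 0.1165]
ee_rot: [0.12, -3.139, -0.004]
force: [-0.8, -0.4, -0.4]
width: 0.004
gripper_force: 0.0
```

```bash
python3 m.py; python3 -c "
from h import *;from cell import arm
s=arm.observe();go(s,s['position'][:2],.010,TH)"
```

```text
dock tool [-140.87837173   68.5213585 ] 0.11648006291498245 [-0.8354077  -0.40274432 -0.42939414] 22.25
((649.95458984375, 75.86104583740234), (88.03568267822266, 136.10499572753906), 5.768409729003906) [-40.09246501 -63.20709043] [203 249  35  38 996]
pos [0.5396 0.1967 0.1166] shift rows(25mm) [0.   0.   4.26] turn(.1) [ 0.01 -0.   -0.04] F [ 0.4 -0.7 -1.1] t 22.3 0.002422196053251757
```

Emit:
carry_out(commands=[[0, 0, 0, 1, 0, 0, 0], [0, 0, 0, 1, 0, 0, 0], [0, 0, 0, 1, 0, 0, 0], [0, 0, 0, 0.8, 0, 0, 0], [0, 0, 0, 0.4, 0, 0, 0], [0, 0, 0, 0, 0, 0, 0]])

```text
clock: 22.9
position: [0.5396, 0.193, 0.0108]
ee_rot: [0.108, -3.138, 0.002]
force: [-0.7, -0.4, 0.5]
width: 0.003
gripper_force: 0.0
```

Emit:
carry_out(commands=[[0, 0.15, -0.4, 0, 0, 0, 0], [0, 0.15, -0.5, 0, 0, 0, 0], [0, 0.15, -0.5, 0, 0, 0, 0], [0, 0.12, -0.43, 0, 0, 0, 0], [0, 0.12, -0.42, 0, 0, 0, 0], [0, -0.05, -0.5, 0, 0, 0, 0], [0, -0.14, -0.5, 0, 0, 0, 0], [0, 0, 0, 0, 0, 0, 0]])

```text
clock: 23.7
position: [0.5341, 0.1093, 0.0118]
ee_rot: [-0.105, 3.14, -0.002]
force: [0.2, 0.2, 0.4]
width: 0.007
gripper_force: 0.1
```

```bash
cat > k.py <<'E'
from h import *
import subprocess;subprocess.run(["python3","m.py"])
d=dict(np.load("pics/last.npz"));P=cloud(d);Z=P[...,2];k=todock2(P)
m=(Z>.014)&(Z<.027)&(k[0]<-95)&(k[0]>-190)&(k[1]<45)&(k[1]>-90)&(d['pixels'].min(-1)>130)
p=np.c_[k[0][m],k[1][m]].astype(np.float32);l=cv2.fitLine(p,cv2.DIST_HUBER,0,.01,.01).ravel();print(len(p),l,p.mean(0),"far",p[np.hypot(p[:,0]+97.5,p[:,1]-7).argmax()])
E
python3 k.py
```

```text
dock tool [-152.9832222   -20.82426249] 0.011781468549384201 [0.16633927 0.24365735 0.35427726] 23.7
((647.6142578125, 75.35620880126953), (91.12651824951172, 135.71543884277344), 3.8975236415863037) [-42.46501873 -63.52803167] [ 203  249   36   38 1052]
17 [   0.4372385    0.8993456 -100.77885      4.227405 ] [-100.31062     3.799877] far [-103.71538   -4.65726]
```

Emit:
carry_out(commands=[[0, -0.32, -0.32, 0, 0, 0, 0], [0, -0.32, -0.32, 0, 0, 0, 0], [0, -0.3, -0.15, 0, 0, 0, 0], [0, -0.3, -0.15, 0, 0, 0, 0], [0, -0.25, -0.15, 0, 0, 0, 0], [0, 0, 0, 0, 0, 0, 0]])

```text
clock: 24.35
position: [0.574, 0.0868, 0.0118]
ee_rot: [-0.109, 3.138, -0.001]
force: [-0.1, 0.3, 1.1]
width: 0.003
gripper_force: 0.0
```

Emit:
carry_out(commands=[[0, -0.1, 0, 0, 0, 0, 0], [0, -0.1, 0, 0, 0, 0, 0], [0, 0, 0, 0, 0, 0, 0]])

```text
clock: 24.65
position: [0.5777, 0.0881, 0.0117]
ee_rot: [-0.11, 3.14, -0.0]
force: [0.5, -0.5, 0.4]
width: 0.007
gripper_force: 0.0
```

```bash
python3 k.py
```

```text
dock tool [-111.16716793  -45.40838234] 0.011723671729692992 [ 0.4873226  -0.51906292  0.40160014] 24.65
((656.1079711914062, 75.78094482421875), (74.68647003173828, 135.37368774414062), 4.99915885925293) [-33.96403431 -63.7664251 ] [203 249  29  38 777]Traceback (most recent call last):
  File "k.py", line 5, in <module>
    p=np.c_[k[0][m],k[1][m]].astype(np.float32);l=cv2.fitLine(p,cv2.DIST_HUBER,0,.01,.01).ravel();print(len(p),l,p.mean(0),"far",p[np.hypot(p[:,0]+97.5,p[:,1]-7).argmax()])
                                                  ~~~~~~~~~~~^^^^^^^^^^^^^^^^^^^^^^^^^^^^
cv2.error: OpenCV(4.12.0) /io/opencv/modules/imgproc/src/linefit.cpp:50: error: (-215:Assertion failed) count > 0 in function 'fitLine2D_wods'
```

Still no stop felt, so I keep pushing until there is force.

Emit:
carry_out(commands=[[0, -0.1, 0, 0, 0, 0, 0], [0, -0.1, 0, 0, 0, 0, 0], [0, 0, 0, 0, 0, 0, 0]])

```text
clock: 25.0
position: [0.579, 0.0882, 0.0111]
ee_rot: [0.11, -3.133, -0.0]
force: [-9.8, -0.4, 6.7]
width: 0.001
gripper_force: 5.4
```

Emit:
carry_out(commands=[[0, -0.1, 0, 0, 0, 0, 0], [0, -0.1, 0, 0, 0, 0, 0], [0, 0, 0, 0, 0, 0, 0]])

```text
clock: 25.3
position: [0.5793, 0.0881, 0.0104]
ee_rot: [0.11, -3.124, -0.001]
force: [-23.1, -1.2, 17.2]
width: 0.001
gripper_force: 12.2
```

The stop is reached: 23 N with no give. Backing off and looking.

Emit:
carry_out(commands=[[0, 0.7, 0, 0, 0, 0, 0], [0, 0.7, 0, 0, 0, 0, 0], [0, 0, 0, -1, 0, 0, 0], [0, 0, 0, -1, 0, 0, 0], [0, 0, 0, -1, 0, 0, 0], [0, 1, 0, -1, 0, 0, 0], [0, 1, 0, -1, 0, 0, 0], [0, 0, 0, 0, 0, 0, 0]])

```text
clock: 26.1
position: [0.5017, 0.0827, 0.1393]
ee_rot: [-0.11, 3.137, 0.003]
force: [0.4, -0.5, 0.1]
width: 0.01
gripper_force: 0.0
```

```bash
python3 k.py
python3 - <<'E'
import numpy as np,cv2
d=np.load('pics/last.npz')
cv2.imwrite('pics/c4.png',cv2.resize(d['pixels'][200:330,150:310,::-1],None,fx=4.5,fy=4.5,interpolation=cv2.INTER_CUBIC))
E
```

```text
dock tool [-187.36476863  -44.78842232] 0.13931587428953948 [ 0.40208302 -0.45090614  0.13679935] 26.1
((647.5535278320312, 75.68045043945312), (91.64608764648438, 134.74407958984375), 3.310821056365967) [-42.50029886 -63.20004374] [ 203  249   37   38 1056]
35 [ 7.2660563e-03 -9.9997360e-01 -9.6991104e+01 -2.4864304e+01] [-97.15491 -24.5867 ] far [-99.08274 -68.44708]
```

View pics/c4.png

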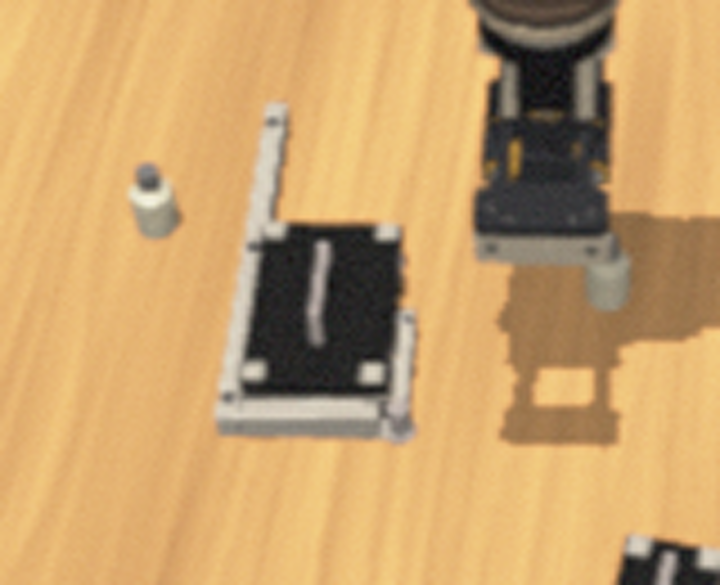

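The keeper lies along the near side of the case, from crop (398,430) to (407,312), at about 1.57 rad. The case is flush against both fences and the bottles have not moved. Handing in.

```bash
python3 -c "
from cell import arm
print(arm.sign_off())"
```

```text
the job is handed in; nothing more can be done
None
```

I handed the job in at about 26 s: the large case measured flush against both fences and the keeper shut at about 1.57 rad. The last pictures showed both bottles and the small case in place; I didn't re-check the other items, and no verdict came back.

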